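# Pick the loaded component case by its weight

### The job

Three identical closed grey cases stand on the bench mat; one holds a component and the other two are empty, which you can only tell by lifting them and feeling the weight. Find the loaded case and set it down upright on the floor of the open tray, well inside its walls. Leave the two empty cases standing upright where they were (any you lifted goes back to its own spot), and never drop a case.

Things in the scene. Friction and masses are not known exactly. Their poses are not given: they have to be found in the camera images.
- case_left_center (a point): Centre (30 mm above the underside) of the left (largest y) of three identical closed grey plastic cases, blank paper label on top: 80 mm along its x, 56 mm along its y, 60 mm high, z up. Lid stays shut. Stands on the bench (z = 0), 40 mm or more from the next. Empty 100 to 170 g, loaded 440 to 650 g, weight near the centre. Rigid: grip across the 56 mm, about 25 N.
- case_middle_center (a point): Centre (30 mm above the underside) of the middle of three identical closed grey plastic cases, blank paper label on top: 80 mm along its x, 56 mm along its y, 60 mm high, z up. Lid stays shut. Stands on the bench (z = 0), 40 mm or more from the next. Empty 100 to 170 g, loaded 440 to 650 g, weight near the centre. Rigid: grip across the 56 mm, about 25 N.
- case_right_center (a point): Centre (30 mm above the underside) of the right (smallest y) of three identical closed grey plastic cases, blank paper label on top: 80 mm along its x, 56 mm along its y, 60 mm high, z up. Lid stays shut. Stands on the bench (z = 0), 40 mm or more from the next. Empty 100 to 170 g, loaded 440 to 650 g, weight near the centre. Rigid: grip across the 56 mm, about 25 N.
- tray_floor (a point): Centre of the inner floor of the open tray, which is fixed to the bench: 220 mm long along its x, 180 mm wide along its y (outside), 30 mm high, walls and floor 4 mm thick; the inner floor, where this point lies, is 4 mm above the bench and measures 212 by 172 mm. z up. It stands to the right of the cases (smaller y).

How it is judged (in metres and radians):
At the end, for the whole second after the job is handed in: The loaded case stands in the tray, on its floor, its centre within 80 mm of the tray's centre along the tray's x and 65 mm along its y, its full weight on the tray; the two empty cases are within 30 mm of where they started; all three are upright within about 10 degrees, released and at rest (((x of case_left_center in the frame of tray_floor between -0.08 and 0.08 m and y of case_left_center in the frame of tray_floor between -0.065 and 0.065 m and z of case_left_center in the frame of tray_floor below 0.04 m and contact force between case_left and tray above 2.7 N and angle between each of case_left_center, case_middle_center, case_right_center's own z axis and vertical below 0.17 rad and linear speed of each of case_left, case_middle, case_right below 0.03 m/s and distance of each of case_middle_center, case_right_center from where it was at the start of the episode below 0.03 m) or (x of case_middle_center in the frame of tray_floor between -0.08 and 0.08 m and y of case_middle_center in the frame of tray_floor between -0.065 and 0.065 m and z of case_middle_center in the frame of tray_floor below 0.04 m and contact force between case_middle and tray above 2.7 N and angle between each of case_left_center, case_middle_center, case_right_center's own z axis and vertical below 0.17 rad and linear speed of each of case_left, case_middle, case_right below 0.03 m/s and distance of each of case_left_center, case_right_center from where it was at the start of the episode below 0.03 m) or (x of case_right_center in the frame of tray_floor between -0.08 and 0.08 m and y of case_right_center in the frame of tray_floor between -0.065 and 0.065 m and z of case_right_center in the frame of tray_floor below 0.04 m and contact force between case_right and tray above 2.7 N and angle between each of case_left_center, case_middle_center, case_right_center's own z axis and vertical below 0.17 rad and linear speed of each of case_left, case_middle, case_right below 0.03 m/s and distance of each of case_left_center, case_middle_center from where it was at the start of the episode below 0.03 m))); the robot touches nothing.
It fails at once if a case is dropped: it falls free faster than 0.8 m/s (a fall of over 30 mm) ((linear speed of case_left above 0.8 m/s and contact force between the fingers and case_left below 0.1 N) or (linear speed of case_middle above 0.8 m/s and contact force between the fingers and case_middle below 0.1 N) or (linear speed of case_right above 0.8 m/s and contact force between the fingers and case_right below 0.1 N)).
It also fails if it takes over 62 s, if anything falls off the work surface, if the arm or the gripper's body presses on something with over 40 N, if the wrist force passes 120 N, or if a joint passes its speed limit or range.

### The arm

A 7-joint arm with a two-finger parallel gripper is mounted at the origin on the work surface. World frame = base frame: x ahead of the robot, y to its left, z up, the work surface at z = 0. Lengths are in m, angles in degrees, forces in N, time in s.
With the tool pointing down it reaches from about 0.425 to 0.925 m from the base axis. Payload 6.8 kg.
Tool frame: the origin (TCP) lies on the centre line of the jaws, within the pads' length; the fingertips stand 11 mm ahead of it and the grasp point (between the pads) lies 8 mm behind it; z points along the fingers, y is the line along which they close (so a half turn about z gives the same grasp; the last joint's range is limited). The gripper opens to 88 mm and grips with 3 to 60 N. Pads are 20 mm wide; open, the fingers measure 115 mm over their backs; the gripper's body (75 mm by 178 mm) begins 61 mm behind the grasp point.
Start: joints at [-78.272, 27.33, 1.283, 89.118, -0.659, 63.558, -4.761], TCP at [0.208, 0.642, 0.234] pointing down, gripper open.
Joint ranges: [-169.35, 169.35], [-19.33, 120.38], [-80.79, 83.38], [13.8, 139.57], [-78.32, 258.32], [9.67, 109.79], [-169.56, 169.56]. Speed limits (degrees/s): [136.94, 136.94, 180, 180, 180, 180, 180].

### API

Orientations are given as [roll, pitch, yaw] about the fixed x, y, z axes, in that order (R = Rz(yaw) Ry(pitch) Rx(roll)).
In Python, from cell import r gives the robot as it stands.
- The arm moves only by the tool send_rows, never from a script. Its argument "commands" is a list of rows, each a list of 7 numbers: the finger opening in mm, from 0 to 87.8, then the shift along the world's x, y, z in mm, then the turn, a rotation vector about the world's x, y, z in degrees. A call has 1 to 10 rows; each row shifts and turns the commanded pose from where the row before left it; what a row does not reach is not made up. A row lasts 1/8 s, in which the tool goes at most 62.5 mm and 10.7 degrees, less where a joint would pass 70% of its speed; a pose out of reach is approached as far as the arm can. A call is refused whole if a number of a shift passes 62.5 or a number of a turn 10.7, either way. A call with a gripper value outside its range is refused whole. The fingers move at their own pace and stop on an object; "squeeze" is the grip in N (left out, the last holds). Time passes only in rows, so rows that do not move let the fingers close. It gives the time, the measured TCP pose, the force, the opening and the grip force at its end, in the units of the state.
- r.sense(): the state, without advancing time (a new reading comes with each control period).
- r.read_camera(name): name is "scene" or "top"; returns a dict with "color" (384x512x3 uint8, red, green, blue), "fx", "fy", "cx", "cy" (pixels), "cam_to_world" (4x4, takes a point from camera to world coordinates). Camera axes: x right, y up, looking along -z (the intrinsics and any distortion apply to the point x, -y, -z); pixel columns grow to the right and rows downward; lengths in m; the calibration is good to about 2 mm. A picture is of the moment at which its call begins. There is no depth.
- r.hand_in(): hands the job in; it is judged then, once.
The state is a dict: "time_s": time; "q": joint angles; "joint_vel": joint speeds; "joint_efforts": joint torques, N m; "ee_pos": TCP position; "tool_rot": TCP orientation; "wrist_force": force on the tool from outside, world axes, zero at the start; "moment": the same for the moment, N m; "gripper_width": finger opening in m; "finger_force": force on a finger pad.
Only numpy, scipy, OpenCV 4.12 (cv2) and the standard library are available. Lean on these libraries where they do the work, as an engineer would, in place of code of your own. Each camera call takes 0.05 s, during which the arm holds its last target. There are 200 camera calls.

## Working session

There is one attempt and no reset: what is moved stays moved. The work goes in short steps, Python scripts to look and compute and a tool call to move; the robot and the scene stay as the last step left them, time stands still between calls to the robot, and variables do not carry over. Pictures are saved under pics/ and viewed, at most 10 in all, crops included, and the job is handed in when it is done.

Besides the shell and the picture viewer there is one more tool, called after "Call:" by a JSON object that holds its "fn" and its "kwargs", one argument or row to a line. send_rows: Moves the arm, as the interface text tells. Its arguments: {"type":"object","properties":{"commands":{"type":"array"},"squeeze":{"type":"number"}},"required":["commands"]}

```bash
mkdir -p pics; python3 - <<'E'
from cell import r
import cv2,numpy as np,json
for n in("scene","top"):
    d=r.read_camera(n); cv2.imwrite(f"pics/{n}0.png",cv2.resize(d["color"][:,:,::-1],(768,576),interpolation=cv2.INTER_CUBIC))
    print(n,{k:v for k,v in d.items() if k!="color"})
    np.savez(f"{n}0.npz",**d)
print(r.sense())
E
```

```text
scene {'fx': 461.1652622352576, 'fy': 461.1652622352576, 'cx': 250.98879012281975, 'cy': 194.0771484739897, 'cam_to_world': array([[ 7.65660314e-01, -5.24822849e-01,  3.71921042e-01,
         9.46688539e-01],
       [ 6.43244992e-01,  6.24337029e-01, -4.43214569e-01,
        -4.74792671e-01],
       [ 4.05055054e-04,  5.78588154e-01,  8.15619755e-01,
         1.00702384e+00],
       [ 0.00000000e+00,  0.00000000e+00,  0.00000000e+00,
         1.00000000e+00]])}
top {'fx': 393.68571754884726, 'fy': 393.68571754884726, 'cx': 260.15071844665044, 'cy': 188.85000920790546, 'cam_to_world': array([[-0.0272255 ,  0.99471694, -0.09897969,  0.45184197],
       [-0.99950368, -0.0255185 ,  0.0184715 ,  0.05600905],
       [ 0.01584811,  0.09943346,  0.994918  ,  1.06140979],
       [ 0.        ,  0.        ,  0.        ,  1.        ]])}
{'time_s': 0.1, 'q': array([-78.27136071,  27.36942174,   1.27891888,  89.16989522,
        -0.65796503,  63.56028906,  -4.7604311 ]), 'joint_vel': array([ 0.00183567, -0.16428034,  0.1231914 , -0.0934026 , -0.03987803,
       -0.03283394, -0.06179302]), 'joint_efforts': array([ 4.38365198e-03, -5.84091890e+01,  1.54008999e+00, -2.73311251e+01,
       -5.42108389e-02,  1.31904395e-02,  7.34970877e-05]), 'ee_pos': array([0.20755733, 0.64175218, 0.23281798]), 'tool_rot': array([-1.79907983e+02,  6.90492565e-03,  1.62081217e+02]), 'wrist_force': array([-0.66136724,  0.39449198,  0.14358327]), 'moment': array([ 0.02798837,  0.00481045, -0.04191461]), 'finger_force': 0.0, 'gripper_width': 0.08803663584054718}
```

View pics/scene0.png

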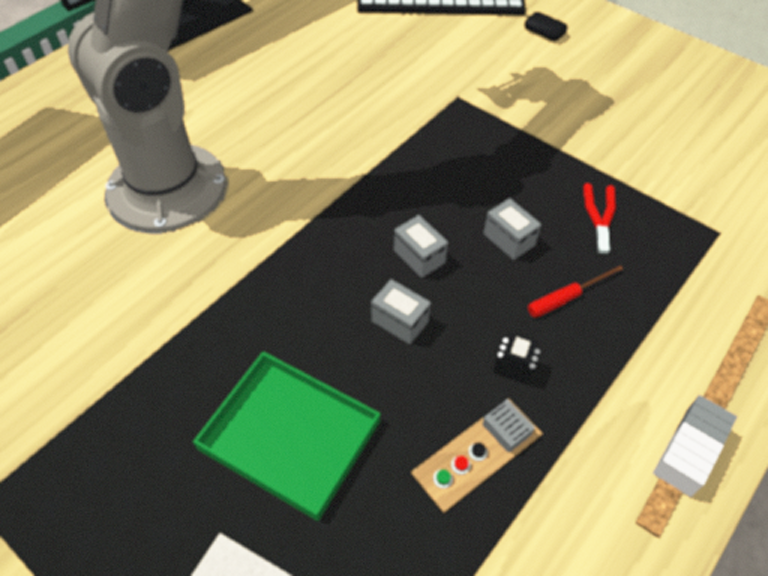

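View pics/top0.png

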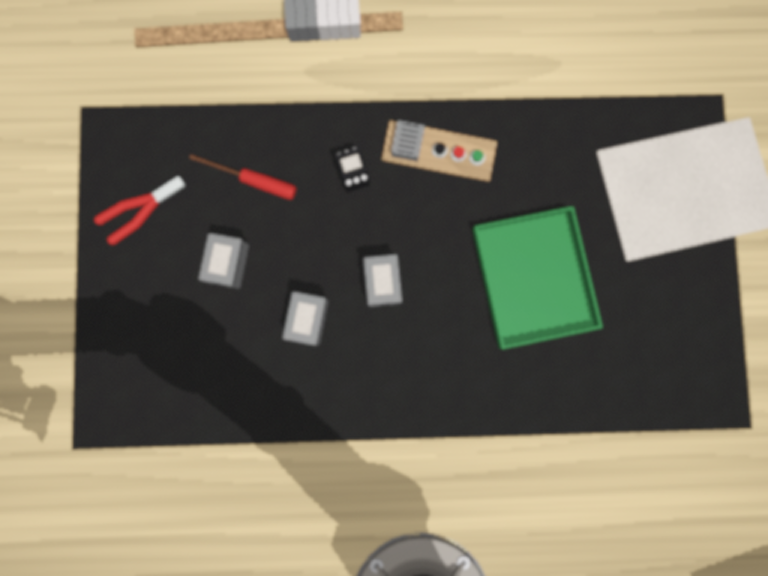

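The top view shows the cases at about (222,260), (305,318) and (383,279), and the tray at (537,278). The scene view shows their lids at (514,220), (421,238) and (401,300), and the tray at (288,435). Next I'll enlarge crops to read the corners.

```bash
python3 - <<'E'
import cv2,numpy as np
# crops in native pixels
for n,(x,y,w,h) in {"scene":(240,125,130,110),"top":(125,145,150,95)}.items():
    c=np.load(f"{n}0.npz")["color"][y:y+h,x:x+w,::-1]
    s=6 if n=="scene" else 5
    im=cv2.resize(c,None,fx=s,fy=s,interpolation=cv2.INTER_CUBIC)[:600,:800]
    for k in range(0,w,10): cv2.putText(im,str(x+k),(k*s,10),0,.35,(0,255,255),1); cv2.line(im,(k*s,12),(k*s,18),(0,255,255),1)
    for k in range(10,h,10): cv2.putText(im,str(y+k),(0,k*s+4),0,.35,(0,255,255),1)
    cv2.imwrite(f"pics/{n}c.png",im); print(im.shape)
E
```

```text
(600, 780, 3)
(475, 750, 3)
```

View pics/scenec.png

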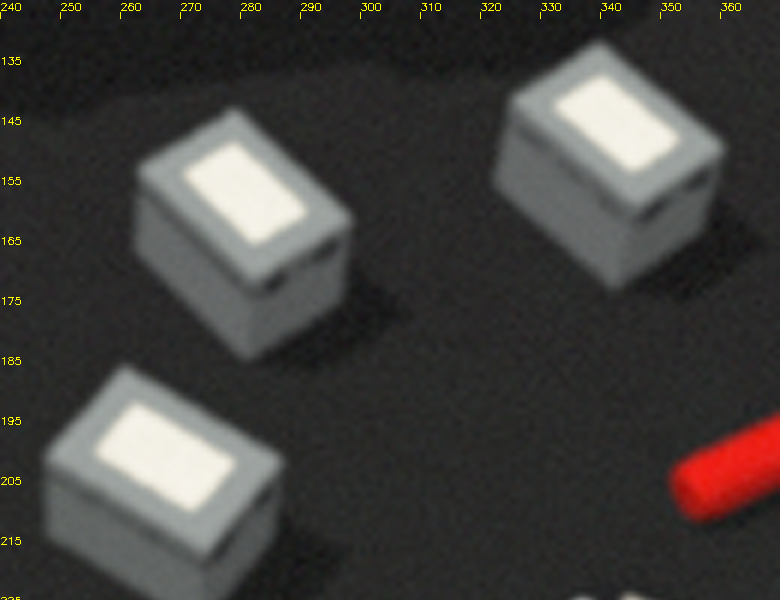

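View pics/topc.png

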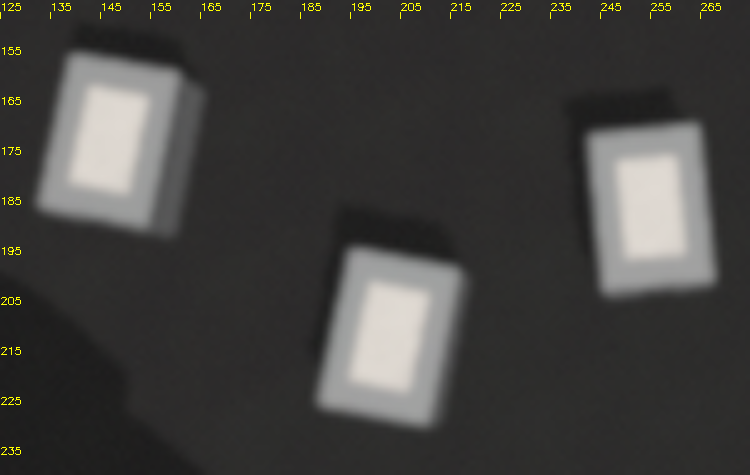

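Both crops show the paper labels clearly (for example, the left label centre is near native (344,146) in scene and (147,173) in top). I'll triangulate the label and tray rim corners.

```bash
cat > tri.py <<'E'
import numpy as np
def ray(d,p):
    R=d["cam_to_world"];v=np.array([(p[0]-d["cx"])/d["fx"],-(p[1]-d["cy"])/d["fy"],-1]);v=R[:3,:3]@v
    return R[:3,3],v/np.linalg.norm(v)
def tri(a,b):
    A=0;y=0
    for o,v in(a,b):
        P=np.eye(3)-np.outer(v,v);A=A+P;y=y+P@o
    return np.linalg.solve(A,y)
E
python3 - <<'E'
import numpy as np
from tri import *
S=np.load("scene0.npz");T=np.load("top0.npz")
nat=lambda p,s,o:(np.array(p)+.5)/s-.5+o
s6=lambda P:[nat(p,6,(240,125)) for p in P]
t5=lambda P:[nat(p,5,(125,145)) for p in P]
f=lambda P:[nat(p,1.5,(0,0)) for p in P]
D={"left":(s6([(681,135),(632,172),(555,106),(603,75)]),t5([(90,84),(150,95),(130,194),(69,184)])),
"mid":(s6([(307,211),(255,245),(182,175),(234,141)]),t5([(371,281),(430,291),(410,391),(350,380)])),
"right":(s6([(237,464),(192,513),(95,452),(137,401)]),t5([(615,160),(678,154),(687,255),(626,262)])),
"tray":(f([(381,415),(320,520),(194,442),(264,353)]),f([(473,226),(575,207),(602,328),(501,349)]))}
for k,(a,b) in D.items():
    X=np.array([tri(ray(S,p),ray(T,q)) for p,q in zip(a,b)])
    v=X[0]+X[1]-X[2]-X[3]; l=np.linalg.norm(X[0]-X[3]); w=np.linalg.norm(X[0]-X[1])
    c=X.mean(0); print(k,(c*1000).round(1),"yaw %.1f"%np.degrees(np.arctan2(v[1],v[0])),(X[:,2]*1000).round(),round(l,3),round(w,3))
E
```

```text
left [600.5 325.9  60.8] yaw -13.5 [65. 61. 59. 58.] 0.052 0.03
mid [496.5 184.3  60.2] yaw -12.5 [60. 60. 59. 61.] 0.051 0.03
right [558.7  50.5  59.5] yaw 3.4 [58. 61. 59. 60.] 0.052 0.033
tray [ 561.2 -224.4   22.9] yaw 9.6 [22. 21. 27. 22.] 0.223 0.186
```

Call:
{"fn": "send_rows", "kwargs": {
  "commands": [
    [87, 43.6, -35, -10, 0, 0, 0.5],
    [87, 43.6, -35, -10, 0, 0, 0.5],
    [87, 43.6, -35, -10, 0, 0, 0.5],
    [87, 43.6, -35, -10, 0, 0, 0.5],
    [87, 43.6, -35, -10, 0, 0, 0.5],
    [87, 43.6, -35, -10, 0, 0, 0.5],
    [87, 43.6, -35, -10, 0, 0, 0.5],
    [87, 43.6, -35, -10, 0, 0, 0.5],
    [87, 43.6, -35, -10, 0, 0, 0.4],
    [87, 0, 0, 0, 0, 0, 0]
  ],
  "squeeze": 25
}}

```text
time_s: 1.35
ee_pos: [0.6037, 0.3207, 0.1422]
tool_rot: [-179.8, 0.1, 166.0]
wrist_force: [0.2, -0.2, 0.1]
gripper_width: 0.0871
finger_force: 0.0
```

Call:
{"fn": "send_rows", "kwargs": {
  "commands": [
    [87, 0, 0, 0, 0, 0, 0],
    [87, 0, 0, 0, 0, 0, 0]
  ]
}}

```text
time_s: 1.6
ee_pos: [0.5987, 0.3292, 0.1437]
tool_rot: [180.0, -0.1, 166.6]
wrist_force: [-0.1, 0.6, -0.5]
gripper_width: 0.0867
finger_force: 0.0
```

```bash
python3 - <<'E'
from cell import r
import cv2,numpy as np
d=r.read_camera("scene");c=d["color"][90:240,250:400,::-1]
cv2.imwrite("pics/s1.png",cv2.resize(c,None,fx=4,fy=4,interpolation=cv2.INTER_CUBIC))
s=r.sense();print(s["ee_pos"],s["tool_rot"],s["wrist_force"])
E
```

```text
[0.59879654 0.3291498  0.1438297 ] [ 1.79957757e+02 -3.93514942e-02  1.66636212e+02] [0.28335341 0.55336684 0.19786954]
```

View pics/s1.png

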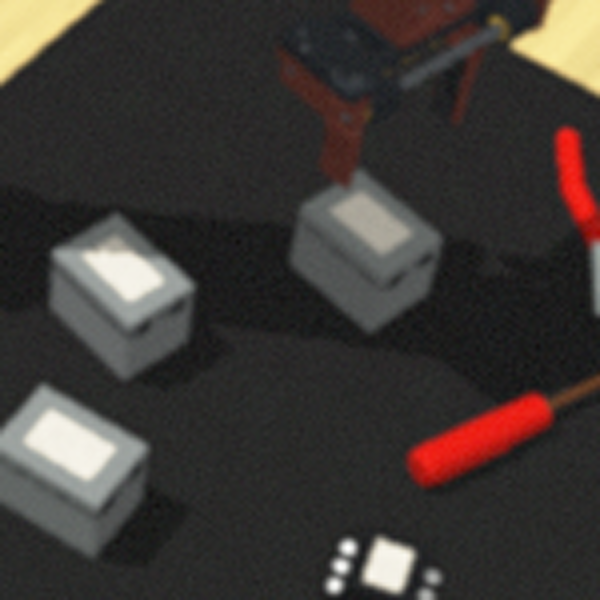

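The open gripper stands above the left case (lid centre near (370,222) in the crop), with the fingers on both sides of it and lined up. I'll descend and grip.

Call:
{"fn": "send_rows", "kwargs": {
  "commands": [
    [87, 2, -3, -20, 0, 0, 0],
    [87, 0, 0, -25, 0, 0, 0],
    [87, 0, 0, -25, 0, 0, 0],
    [87, 0, 0, -25, 0, 0, 0],
    [87, 0, 0, -15, 0, 0, 0],
    [87, 0, 0, -9, 0, 0, 0],
    [87, 0, 0, 0, 0, 0, 0],
    [87, 0, 0, 0, 0, 0, 0]
  ]
}}

```text
time_s: 2.65
ee_pos: [0.6027, 0.3246, 0.0255]
tool_rot: [179.9, 0.1, 166.5]
wrist_force: [-0.4, -0.7, -0.4]
gripper_width: 0.0871
finger_force: 0.0
```

Call:
{"fn": "send_rows", "kwargs": {
  "commands": [
    [70, 0, 0, 0, 0, 0, 0],
    [60, 0, 0, 0, 0, 0, 0],
    [50, 0, 0, 0, 0, 0, 0],
    [40, 0, 0, 0, 0, 0, 0],
    [40, 0, 0, 0, 0, 0, 0],
    [40, 0, 0, 0, 0, 0, 0],
    [40, 0, 0, 0, 0, 0, 0]
  ]
}}

```text
time_s: 3.52
ee_pos: [0.6023, 0.3245, 0.0249]
tool_rot: [180.0, 0.0, 166.5]
wrist_force: [-0.1, 1.4, 3.3]
gripper_width: 0.0563
finger_force: 24.8
```

Call:
{"fn": "send_rows", "kwargs": {
  "commands": [
    [40, 0, 0, 5, 0, 0, 0],
    [40, 0, 0, 8, 0, 0, 0],
    [40, 0, 0, 7, 0, 0, 0],
    [40, 0, 0, 0, 0, 0, 0],
    [40, 0, 0, 0, 0, 0, 0],
    [40, 0, 0, 0, 0, 0, 0],
    [40, 0, 0, 0, 0, 0, 0],
    [40, 0, 0, 0, 0, 0, 0]
  ]
}}

```text
time_s: 4.53
ee_pos: [0.602, 0.3242, 0.0445]
tool_rot: [-180.0, -0.0, 166.5]
wrist_force: [0.3, 0.4, -1.2]
gripper_width: 0.0564
finger_force: 24.8
```

Call:
{"fn": "send_rows", "kwargs": {
  "commands": [
    [40, 0, 0, 0, 0, 0, 0]
  ]
}}

```text
time_s: 4.65
ee_pos: [0.6021, 0.3243, 0.0446]
tool_rot: [-180.0, -0.0, 166.5]
wrist_force: [-0.1, -0.5, -0.9]
gripper_width: 0.0559
finger_force: 24.8
```

Call:
{"fn": "send_rows", "kwargs": {
  "commands": [
    [40, 0, 0, 0, 0, 0, 0]
  ]
}}

```text
time_s: 4.78
ee_pos: [0.6021, 0.3243, 0.0446]
tool_rot: [180.0, -0.0, 166.5]
wrist_force: [-0.6, 1.1, -1.4]
gripper_width: 0.0559
finger_force: 24.8
```

About 1.2 N, so the left case is empty. I'll put it back.

Call:
{"fn": "send_rows", "kwargs": {
  "commands": [
    [40, 0, 0, -8, 0, 0, 0],
    [40, 0, 0, -7, 0, 0, 0],
    [40, 0, 0, -4, 0, 0, 0],
    [40, 0, 0, -1, 0, 0, 0],
    [40, 0, 0, 0, 0, 0, 0],
    [40, 0, 0, 0, 0, 0, 0]
  ]
}}

```text
time_s: 5.52
ee_pos: [0.6017, 0.3241, 0.0249]
tool_rot: [-180.0, -0.0, 166.5]
wrist_force: [-4.1, -1.1, 5.2]
gripper_width: 0.056
finger_force: 24.8
```

Call:
{"fn": "send_rows", "kwargs": {
  "commands": [
    [60, 0, 0, 0, 0, 0, 0],
    [75, 0, 0, 0, 0, 0, 0],
    [87, 0, 0, 0, 0, 0, 0],
    [87, 0, 0, 0, 0, 0, 0],
    [87, 0, 0, 0, 0, 0, 0],
    [87, 0, 0, 10, 0, 0, 0],
    [87, 0, 0, 30, 0, 0, 0],
    [87, 0, 0, 40, 0, 0, 0],
    [87, 0, 0, 30, 0, 0, 0],
    [87, 0, 0, 0, 0, 0, 0]
  ]
}}

```text
time_s: 6.78
ee_pos: [0.604, 0.3252, 0.1383]
tool_rot: [179.7, 0.2, 166.5]
wrist_force: [-0.7, 0.3, -0.2]
gripper_width: 0.0869
finger_force: 0.0
```

Call:
{"fn": "send_rows", "kwargs": {
  "commands": [
    [87, -20, -26, 0, 0, 0, 0.5],
    [87, -27, -36, 0, 0, 0, 0.5],
    [87, -27, -36, 0, 0, 0, 0],
    [87, -20, -26, 0, 0, 0, 0],
    [87, -11, -16, 0, 0, 0, 0],
    [87, 0, 0, 0, 0, 0, 0],
    [87, 0, 0, 0, 0, 0, 0],
    [87, 0, 0, 0, 0, 0, 0]
  ]
}}

```text
time_s: 7.78
ee_pos: [0.4978, 0.1855, 0.1346]
tool_rot: [180.0, 0.0, 167.5]
wrist_force: [0.0, 0.7, -0.8]
gripper_width: 0.0872
finger_force: 0.0
```

Call:
{"fn": "send_rows", "kwargs": {
  "commands": [
    [87, -1, -1, -20, 0, 0, 0],
    [87, 0, 0, -25, 0, 0, 0],
    [87, 0, 0, -25, 0, 0, 0],
    [87, 0, 0, -20, 0, 0, 0],
    [87, 0, 0, -14, 0, 0, 0],
    [87, 0, 0, -6, 0, 0, 0],
    [87, 0, 0, 0, 0, 0, 0],
    [87, 0, 0, 0, 0, 0, 0]
  ]
}}

```text
time_s: 8.78
ee_pos: [0.4966, 0.1835, 0.0253]
tool_rot: [180.0, 0.0, 167.5]
wrist_force: [0.3, 0.4, -0.3]
gripper_width: 0.0867
finger_force: 0.0
```

Call:
{"fn": "send_rows", "kwargs": {
  "commands": [
    [70, 0, 0, 0, 0, 0, 0],
    [60, 0, 0, 0, 0, 0, 0],
    [50, 0, 0, 0, 0, 0, 0],
    [40, 0, 0, 0, 0, 0, 0],
    [40, 0, 0, 0, 0, 0, 0],
    [40, 0, 0, 0, 0, 0, 0],
    [40, 0, 0, 0, 0, 0, 0]
  ]
}}

```text
time_s: 9.65
ee_pos: [0.4964, 0.1838, 0.0249]
tool_rot: [180.0, 0.0, 167.5]
wrist_force: [-0.4, 2.9, 2.1]
gripper_width: 0.0558
finger_force: 25.0
```

Call:
{"fn": "send_rows", "kwargs": {
  "commands": [
    [40, 0, 0, 5, 0, 0, 0],
    [40, 0, 0, 8, 0, 0, 0],
    [40, 0, 0, 7, 0, 0, 0],
    [40, 0, 0, 0, 0, 0, 0],
    [40, 0, 0, 0, 0, 0, 0],
    [40, 0, 0, 0, 0, 0, 0],
    [40, 0, 0, 0, 0, 0, 0],
    [40, 0, 0, 0, 0, 0, 0]
  ]
}}

```text
time_s: 10.65
ee_pos: [0.4961, 0.1832, 0.0446]
tool_rot: [-180.0, -0.0, 167.5]
wrist_force: [-0.4, -0.6, -5.0]
gripper_width: 0.0559
finger_force: 25.0
```

Call:
{"fn": "send_rows", "kwargs": {
  "commands": [
    [40, 0, 0, 0, 0, 0, 0]
  ]
}}

```text
time_s: 10.78
ee_pos: [0.4961, 0.1833, 0.0446]
tool_rot: [-180.0, -0.0, 167.5]
wrist_force: [-0.6, -0.3, -5.7]
gripper_width: 0.0561
finger_force: 25.0
```

About 5.4 N, so the middle case is the loaded one. I'll lift it and carry it to the tray.

Call:
{"fn": "send_rows", "kwargs": {
  "commands": [
    [40, 0, 0, 10, 0, 0, 0],
    [40, 0, 0, 25, 0, 0, 0],
    [40, 0, 0, 30, 0, 0, 0],
    [40, 0, 0, 25, 0, 0, 0],
    [40, 0, 0, 15, 0, 0, 0],
    [40, 0, 0, 0, 0, 0, 0],
    [40, 2, -12, 0, 0, 0, 1],
    [40, 4, -25, 0, 0, 0, 2],
    [40, 5, -30, 0, 0, 0, 2],
    [40, 5, -30, 0, 0, 0, 2]
  ]
}}

```text
time_s: 12.02
ee_pos: [0.5113, 0.0853, 0.1484]
tool_rot: [-180.0, -0.1, 174.6]
wrist_force: [0.8, 0.4, -5.1]
gripper_width: 0.056
finger_force: 25.0
```

Call:
{"fn": "send_rows", "kwargs": {
  "commands": [
    [40, 5, -30, 0, 0, 0, 2],
    [40, 5, -30, 0, 0, 0, 2],
    [40, 5, -30, 0, 0, 0, 2],
    [40, 5, -30, 0, 0, 0, 2],
    [40, 5, -30, 0, 0, 0, 2],
    [40, 5, -30, 0, 0, 0, 2],
    [40, 5, -30, 0, 0, 0, 2],
    [40, 5, -30, 0, 0, 0, 1],
    [40, 5, -30, 0, 0, 0, 0],
    [40, 4, -20, 0, 0, 0, 0]
  ]
}}

```text
time_s: 13.28
ee_pos: [0.5603, -0.2052, 0.1483]
tool_rot: [180.0, -0.1, -170.6]
wrist_force: [0.8, 0.3, -6.1]
gripper_width: 0.056
finger_force: 25.0
```

Call:
{"fn": "send_rows", "kwargs": {
  "commands": [
    [40, 3, -14, 0, 0, 0, 0],
    [40, 1, -6, 0, 0, 0, 0],
    [40, 0, 0, 0, 0, 0, 0],
    [40, 0, 0, 0, 0, 0, 0],
    [40, 0, 0, 0, 0, 0, 0]
  ]
}}

```text
time_s: 13.9
ee_pos: [0.5652, -0.2228, 0.1497]
tool_rot: [180.0, 0.0, -170.5]
wrist_force: [-0.3, 0.1, -5.6]
gripper_width: 0.0559
finger_force: 25.0
```

```bash
python3 - <<'E'
from cell import r
import cv2,numpy as np
d=r.read_camera("scene")
cv2.imwrite("pics/s2.png",cv2.resize(d["color"][:,:,::-1],(768,576),interpolation=cv2.INTER_CUBIC))
s=r.sense();print(s["ee_pos"],s["tool_rot"],s["wrist_force"])
E
```

```text
[ 0.56518767 -0.2230484   0.1497398 ] [ 1.79985452e+02  5.05262896e-03 -1.70472504e+02] [-0.04141223 -0.40915361 -4.88818777]
```

View pics/s2.png

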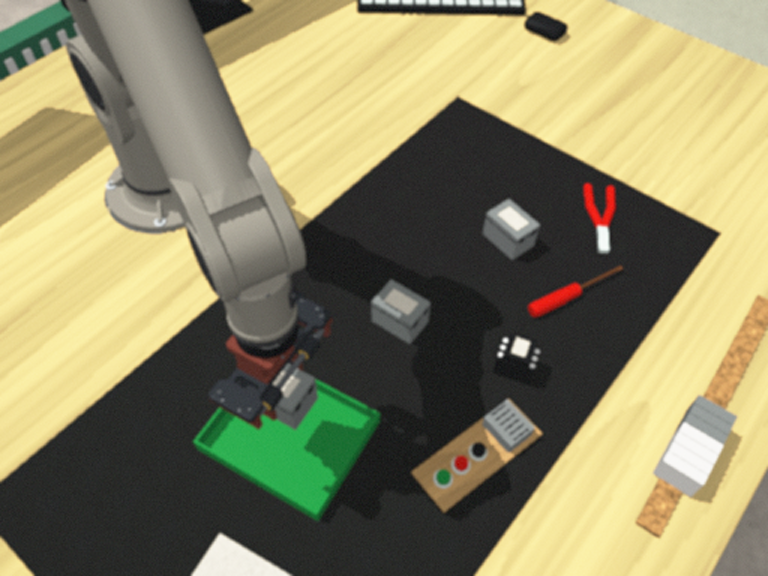

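The case hangs at about (295,395) over the tray, and the left and right cases haven't moved. I'll lower it now.

Call:
{"fn": "send_rows", "kwargs": {
  "commands": [
    [40, -2, 0, -15, 0, 0, 0],
    [40, -2, 0, -25, 0, 0, 0],
    [40, 0, 0, -25, 0, 0, 0],
    [40, 0, 0, -25, 0, 0, 0],
    [40, 0, 0, -15, 0, 0, 0],
    [40, 0, 0, -8, 0, 0, 0],
    [40, 0, 0, -4, 0, 0, 0],
    [40, 0, 0, -1, 0, 0, 0],
    [40, 0, 0, 0, 0, 0, 0],
    [40, 0, 0, 0, 0, 0, 0]
  ]
}}

```text
time_s: 15.2
ee_pos: [0.5615, -0.2238, 0.0322]
tool_rot: [-180.0, 0.1, -170.5]
wrist_force: [-0.1, 0.3, -5.1]
gripper_width: 0.0558
finger_force: 25.0
```

Call:
{"fn": "send_rows", "kwargs": {
  "commands": [
    [40, 0, 0, -1.5, 0, 0, 0],
    [40, 0, 0, -1, 0, 0, 0],
    [40, 0, 0, 0, 0, 0, 0],
    [40, 0, 0, 0, 0, 0, 0]
  ]
}}

```text
time_s: 15.7
ee_pos: [0.5611, -0.2237, 0.0291]
tool_rot: [180.0, -0.0, -170.5]
wrist_force: [0.0, 0.3, -5.1]
gripper_width: 0.0559
finger_force: 25.0
```

Still carrying the full weight, so I'll lower it another millimetre or so.

Call:
{"fn": "send_rows", "kwargs": {
  "commands": [
    [40, 0, 0, -0.6, 0, 0, 0],
    [40, 0, 0, -0.6, 0, 0, 0],
    [40, 0, 0, 0, 0, 0, 0],
    [40, 0, 0, 0, 0, 0, 0]
  ]
}}

```text
time_s: 16.2
ee_pos: [0.5612, -0.2238, 0.0289]
tool_rot: [180.0, 0.0, -170.5]
wrist_force: [-3.8, 1.4, 4.8]
gripper_width: 0.0558
finger_force: 25.0
```

The force has reversed, so the case is on the tray floor. I'll release it and retreat.

Call:
{"fn": "send_rows", "kwargs": {
  "commands": [
    [60, 0, 0, 0, 0, 0, 0],
    [75, 0, 0, 0, 0, 0, 0],
    [87, 0, 0, 0, 0, 0, 0],
    [87, 0, 0, 0, 0, 0, 0],
    [87, 0, 0, 0, 0, 0, 0],
    [87, 0, 0, 10, 0, 0, 0],
    [87, 0, 0, 30, 0, 0, 0],
    [87, 0, 0, 50, 0, 0, 0],
    [87, 0, 0, 50, 0, 0, 0],
    [87, 0, 0, 50, 0, 0, 0]
  ]
}}

```text
time_s: 17.45
ee_pos: [0.5609, -0.2238, 0.2204]
tool_rot: [-180.0, 0.0, -170.5]
wrist_force: [0.2, 0.1, -0.2]
gripper_width: 0.087
finger_force: 0.0
```

Call:
{"fn": "send_rows", "kwargs": {
  "commands": [
    [87, 0, 0, 20, 0, 0, 0],
    [87, 0, -30, 0, 0, 0, 0],
    [87, 0, -50, 0, 0, 0, 0],
    [87, 0, -50, 0, 0, 0, 0],
    [87, 0, -50, 0, 0, 0, 0],
    [87, 0, -30, 0, 0, 0, 0],
    [87, 0, 0, 0, 0, 0, 0],
    [87, 0, 0, 0, 0, 0, 0]
  ]
}}

```text
time_s: 18.45
ee_pos: [0.5615, -0.4325, 0.2382]
tool_rot: [179.9, 0.0, -170.5]
wrist_force: [-0.0, 0.4, -0.3]
gripper_width: 0.0866
finger_force: 0.0
```

```bash
python3 - <<'E'
from cell import r
import cv2,numpy as np
d=r.read_camera("top")
cv2.imwrite("pics/t3.png",cv2.resize(d["color"][:,:,::-1],(768,576),interpolation=cv2.INTER_CUBIC))
s=r.sense();print(s["time_s"],s["ee_pos"],s["wrist_force"])
E
```

```text
18.5 [ 0.56177381 -0.43196778  0.23821039] [ 0.29449256 -0.04413048  0.34216077]
```

View pics/t3.png

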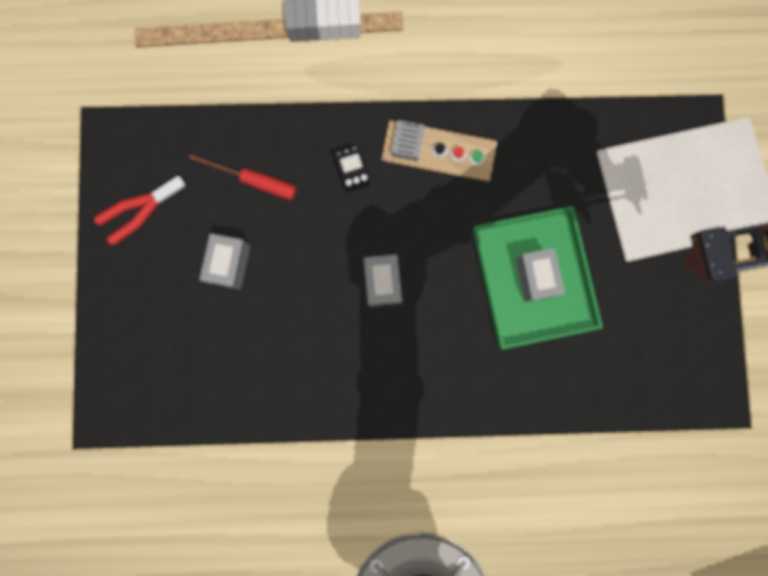

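The case stands upright near the tray centre at (543,274). The left case (223,260) and right case (383,280) are in their places, and the arm is clear.

```bash
python3 -c "
from cell import r
print(r.hand_in())"
```

```text
the job is handed in; nothing more can be done
None
```

The loaded case was the middle one (about 540 g): it now stands upright near the centre of the tray, the left case (lifted, empty) is back on its spot, the right case was never touched, and the job is handed in at about 18.5 s (no verdict was returned).

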